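# Rehang the sign frames on the right peg stands

## Robot

A 7-joint arm with a two-finger parallel gripper is mounted at the origin on the work surface. World frame = base frame: x ahead of the robot, y to its left, z up, the work surface at z = 0. Lengths are in m, angles in rad, forces in N, time in s.
With the tool pointing down it reaches from about 0.375 to 0.925 m from the base axis. Payload 3.1 kg.
Tool frame: the origin (TCP) lies between the finger pads; the fingertips stand 19 mm ahead of it and the grasp point (between the pads) is the TCP; z points along the fingers, y is the line along which they close (so a half turn about z gives the same grasp; the last joint's range is limited). The gripper opens to 85 mm and grips with 20 to 120 N. Pads are 22 mm wide; open, the fingers measure 114 mm over their backs; the gripper's body (76 mm by 85 mm) begins 54 mm behind the grasp point. The pads swing forward as they close: fully open they stand 13 mm farther back than shut.
Start: joints at [1.134, 0.383, 0.044, 1.598, -0.018, 1.161, -0.05], TCP at [0.216, -0.613, 0.25] pointing down, gripper open.
Joint ranges: [-2.61, 2.61], [-0.41, 2.15], [-1.48, 1.57], [0, 2.5], [-1.57, 4.71], [0.05, 1.97], [-2.85, 2.85]. Speed limits (rad/s): [2.79, 2.79, 3.14, 3.14, 3.14, 3.14, 3.14].

## Interface

Orientations are given as a unit quaternion [x, y, z, w].
In Python, from bench import move_ptp, movel, move_j, move_gripper, pause, inverse_kinematics, read_camera, camera_params, MotionError, sign_off, look_for, tip_of, read_time_s, read_qpos, read_joint_vel, read_effort, read_eef_pos, read_tcp_rot, read_ft_force, read_ft_torque, read_finger_gap, read_grasp_force gives the robot as it stands. Calls block until the motion is done:
- move_ptp(position, orientation): joint-space move of the TCP to a pose.
- movel(position, orientation=None, speed=0.15): straight line of the TCP; orientation=None keeps the orientation; speed is the mean speed in m/s.
- move_j(angles): joint-space move.
- move_gripper(opening, effort=None): finger opening in m; effort is the grip in N (None keeps the last); returns when the fingers have stopped.
- pause(seconds).
- inverse_kinematics(position, orientation): joint angles nearest the present ones, or None.
- read_camera(name): name is "side" or "top"; returns the picture (420x560x3 uint8, red, green, blue); there is no depth.
- camera_params(name): a dict with "K" (3x3 intrinsics, pixels), "camera_from_world" (4x4, takes a point from world to camera coordinates). Camera axes: x right, y down, z forward; pixel columns grow to the right and rows downward; lengths in m; the calibration is good to about 2 mm. A picture is of the moment at which its call begins. camera_params takes no time and is no camera call.
A pose or a line that the arm cannot do raises MotionError and nothing moves.
- sign_off(): hands the job in; it is judged then, once.
Trained networks look in the newest picture that a camera, given by its name, has taken for a name from the list of things; names that differ only in an ending like _2 or _b are one class to them, and where a whole thing is asked for, a point or a joint stands for the part that bears it (a point fixed in the world has none). Each returns a list of dicts, best first, with "confidence" (0 to 1); they miss things now and then, are a little off and sometimes report something else, mostly with a low value. They report only what shows in the picture. A call takes as long as a camera call. They do not tell look-alikes from the thing itself.
- look_for(camera, name): "at" ([column, row] in pixels, amid what is visible of it).
- tip_of(camera, name): "at" ([column, row] in pixels: a listed point, or the origin of a listed thing).
Readings, each from a call of its own:
- read_time_s(): time.
- read_qpos(): joint angles.
- read_joint_vel(): joint speeds.
- read_effort(): joint torques, N m.
- read_eef_pos(): TCP position.
- read_tcp_rot(): TCP orientation.
- read_ft_force(): force on the tool from outside, world axes, zero at the start.
- read_ft_torque(): the same for the moment, N m.
- read_finger_gap(): finger opening in m.
- read_grasp_force(): force on a finger pad.
Only numpy, scipy, OpenCV 4.12 (cv2) and the standard library are available. Lean on these libraries where they do the work, as an engineer would, in place of code of your own. Each camera call takes 0.05 s, during which the arm holds its last target. There are 200 camera calls.

## Task

The white hexagon frame was hung on the wrong stand: move it to the stand with the wide-set pegs, and hang the slim upright frame on the stand with the close-set pegs. Each frame must hang freely and level, its top wall resting on both pegs between the upturned tips and the upright plate. Do not tip the frames over, and leave the tin, the bottle, the hammer and the clamp where they are.

Things in the scene. Friction and masses are not known exactly. Their poses are not given: they have to be found in the camera images.
- hexagon: White hexagonal sign frame, a ring open front to back: 171 wide (y), 148 high (z), 40 mm deep (x, axis of the opening), walls 12; opening 124 across flats, flat top 72 long. Aluminium tab to grip on top: 12 thick (x), 34 wide (y), z 148 to 176. Origin: centre of underside, mid-depth. Same front and back. 0.2 kg, swings if gripped loosely. Starts hung on the close-set pegs, origin 34 mm up.
- hexagon_inside_top (a point): Centre of the underside of the hexagon's top wall (the face that rests on the pegs), mid-depth, 136 mm above the frame's origin; axes as the frame.
- slim: White slim rectangular clipped-corner sign frame, a ring open front to back: 81 wide (y), 110 high (z), 40 mm deep (x, axis of the opening), walls 12; opening 57 x 86 high, flat top 41 long, too small for the wide-set pegs. Aluminium tab to grip on top: 12 thick (x), 34 wide (y), z 110 to 138. Origin: centre of underside, mid-depth. Same front and back. 0.14 kg. Starts standing on the table.
- slim_inside_top (a point): Centre of the underside of the slim frame's top wall (the face that rests on the pegs), mid-depth, 98 mm above the frame's origin; axes as the frame.
- wide_stand: Fixed dark steel stand with two wide-set 8 mm round level pegs, 52 mm between centres, tops 170 mm up, pointing to its -x (roughly at the robot). Base plate 120 x 120 x 10. Upright plate 100 wide, 12 thick, 172 high, front face at x = +34. Pegs end at x = -40 in upturned tips 8 thick, 14 above the peg tops. Origin: centre of base underside, z up. The stands may swap sides.
- wide_stand_seat (a point): Where a frame's inside top belongs on the wide-set pegs: midway between the two pegs and along them, at the height of their tops (170 mm above the stand's origin); axes as the stand.
- narrow_stand: Fixed dark steel stand with two close-set 8 mm round level pegs, 22 mm between centres, tops 170 mm up, pointing to its -x (roughly at the robot). Base plate 120 x 120 x 10. Upright plate 100 wide, 12 thick, 172 high, front face at x = +34. Pegs end at x = -40 in upturned tips 8 thick, 14 above the peg tops. Origin: centre of base underside, z up. The stands may swap sides.
- narrow_stand_seat (a point): The same point on the close-set pegs.
- tin: Bystander: paint tin, 72 mm across, 95 mm high; origin at the centre of its underside.
- glue: Bystander: white plastic bottle with a grey cap, 60 mm across, 170 mm high; origin at the centre of its underside.
- hammer: Bystander: hammer lying on the table, 260 mm long along its x, handle to its -x; under 40 mm high.
- clamp: Bystander: bar clamp lying on the table in front of a stand, 230 mm long along its x, 80 mm wide, 20 mm high; origin under its bar.
There are look-alikes about, which are no part of the job. Leave any green or orange look-alike of the slim alone. Leave any yellow look-alike of the hexagon alone.

How it is judged:
At the end, for the whole second after the job is handed in: Hexagon hung on the wide-set pegs, slim frame on the close-set pegs: inside top within 16 mm along, 14 mm across and 5 mm in height of its stand's seat, upright within 0.10 rad, turned as the stand within 0.2 rad (either way round), borne by the stand, released, at rest (x of hexagon_inside_top in the frame of wide_stand_seat between -0.016 and 0.016 m and y of hexagon_inside_top in the frame of wide_stand_seat between -0.014 and 0.014 m and z of hexagon_inside_top in the frame of wide_stand_seat between -0.005 and 0.005 m and angle between each of hexagon, slim's own z axis and vertical below 0.1 rad and angle between the x axis of hexagon and the x axis of wide_stand, either way round below 0.2 rad and contact force between hexagon and wide_stand above 0.5 N and linear speed of each of hexagon, slim below 0.03 m/s and angular speed of each of hexagon, slim below 0.3 rad/s and x of slim_inside_top in the frame of narrow_stand_seat between -0.016 and 0.016 m and y of slim_inside_top in the frame of narrow_stand_seat between -0.014 and 0.014 m and z of slim_inside_top in the frame of narrow_stand_seat between -0.005 and 0.005 m and angle between the x axis of slim and the x axis of narrow_stand, either way round below 0.2 rad and contact force between slim and narrow_stand above 0.5 N); the robot touches nothing.
It fails at once if the tin is pushed more than 3 cm (distance of tin from where it was at the start of the episode above 0.03 m).
It fails at once if the bottle is pushed more than 3 cm (distance of glue from where it was at the start of the episode above 0.03 m).
It fails at once if the hammer is pushed more than 3 cm (distance of hammer from where it was at the start of the episode above 0.03 m).
It fails at once if the clamp is pushed more than 3 cm (distance of clamp from where it was at the start of the episode above 0.03 m).
It fails at once if a frame is tipped over (angle between any of hexagon, slim's own z axis and vertical above 0.8 rad).
It also fails if it takes over 69 s, if anything falls off the work surface, if the arm or the gripper's body presses on something with over 40 N, if the wrist force passes 120 N, or if a joint passes its speed limit or range.

## Working session

There is one attempt and no reset: what is moved stays moved. The work goes in short steps, each a Python script; the robot and the scene stay as the last script left them, time stands still between calls to the robot, and variables do not carry over. Pictures are saved under pics/ and viewed, at most 10 in all, crops included, and the job is handed in when it is done.

```bash
mkdir -p pics; ls
cat > s.py <<'E'
from bench import *
import cv2,numpy as np
for c in("top","side"):
    im=read_camera(c); cv2.imwrite(f"pics/{c}0.png",im[:,:,::-1].copy())
    p=camera_params(c); print(c,np.round(p["K"],1).tolist(),np.round(p["camera_from_world"],4).tolist())
    for n in["hexagon","hexagon_inside_top","slim","slim_inside_top","wide_stand","wide_stand_seat","narrow_stand","narrow_stand_seat","tin","glue","hammer","clamp"]:
        print(n,[(np.round(d["at"],1).tolist(),round(d["confidence"],2)) for d in tip_of(c,n)])
print(read_time_s(),read_tcp_rot(),read_finger_gap())
E
python3 s.py
```

```text
pics
top [[510.5, 0.0, 284.4], [0.0, 510.5, 201.8], [0.0, 0.0, 1.0]] [[-0.0425, -0.9991, 0.0053, -0.0022], [-0.9744, 0.0403, -0.2211, 0.593], [0.2207, -0.0146, -0.9752, 1.2994], [0.0, 0.0, 0.0, 1.0]]
hexagon [([147.9, 151.7], 0.87), ([178.3, 212.9], 0.82), ([447.2, 205.8], 0.21)]
hexagon_inside_top [([164.4, 201.8], 0.74), ([132.9, 134.9], 0.72)]
slim [([315.2, 276.2], 0.91), ([268.3, 210.5], 0.68), ([287.2, 243.9], 0.65)]
slim_inside_top [([266.0, 202.2], 0.81), ([290.7, 239.7], 0.72)]
wide_stand [([346.5, 199.9], 0.56)]
wide_stand_seat [([353.6, 179.9], 0.94)]
narrow_stand [([163.8, 199.4], 0.69), ([177.3, 217.0], 0.64)]
narrow_stand_seat [([158.5, 203.5], 0.83)]
tin [([271.2, 152.4], 0.9), ([159.8, 199.3], 0.37)]
glue [([109.2, 275.7], 0.86), ([347.6, 199.3], 0.56)]
hammer [([448.5, 209.3], 0.72), ([159.5, 203.7], 0.57)]
clamp [([220.3, 287.9], 0.68)]
side [[468.9, 0.0, 274.0], [0.0, 468.9, 210.7], [0.0, 0.0, 1.0]] [[-0.9609, -0.2769, 0.0061, 0.5327], [-0.1773, 0.5981, -0.7815, 0.1995], [0.2128, -0.752, -0.6239, 1.1408], [0.0, 0.0, 0.0, 1.0]]
hexagon [([224.3, 318.0], 0.94), ([134.7, 337.4], 0.73)]
hexagon_inside_top [([221.3, 270.5], 0.7), ([125.1, 297.4], 0.59)]
slim [([260.8, 248.7], 0.83), ([302.3, 243.8], 0.71), ([337.5, 237.8], 0.71), ([326.7, 304.1], 0.59), ([227.2, 327.9], 0.56)]
slim_inside_top [([340.7, 207.4], 0.97), ([299.3, 217.0], 0.74), ([232.3, 327.0], 0.72), ([259.9, 225.8], 0.57), ([224.3, 274.0], 0.15)]
wide_stand [([272.4, 200.7], 0.7)]
wide_stand_seat [([270.4, 150.8], 0.96)]
narrow_stand [([226.0, 326.7], 0.58)]
narrow_stand_seat [([222.0, 276.9], 0.92)]
tin [([272.4, 417.1], 0.72), ([206.0, 234.8], 0.62), ([223.7, 271.5], 0.24)]
glue [([268.6, 415.5], 0.86)]
hammer [([307.7, 151.6], 0.9)]
clamp [([327.3, 301.8], 0.79), ([272.9, 153.0], 0.64)]
1.3 [ 9.85684634e-01  1.68599529e-01 -4.91231180e-06 -1.47362365e-05] 0.08498645086136479
```

View pics/top0.png

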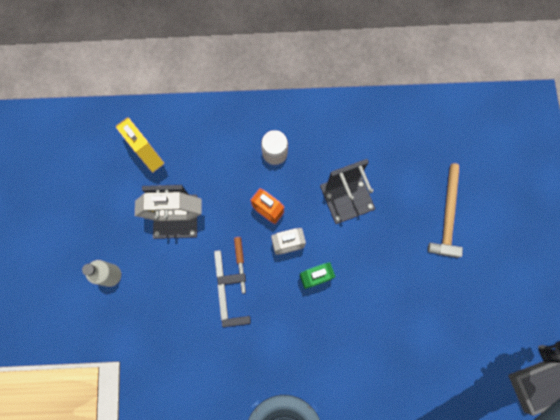

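View pics/side0.png

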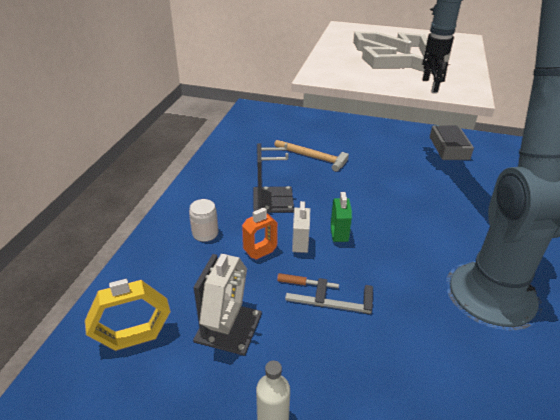

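The top view shows the hexagon hung at about (168,206), the white slim at (289,241) between the orange (267,206) and green (318,275) look-alikes, and the empty wide stand at (348,195). In the side view the white slim is at (302,230) and the wide pegs at (272,152). I'll enlarge these to get the yaws.

```bash
cat > h.py <<'E'
from bench import *
import cv2,numpy as np
from scipy.optimize import least_squares
from scipy.spatial.transform import Rotation as R
P={c:camera_params(c) for c in("top","side")}
def proj(c,X):
    T=np.array(P[c]["camera_from_world"]);q=np.atleast_2d(X)@T[:3,:3].T+T[:3,3]
    q=q@np.array(P[c]["K"]).T;return q[:,:2]/q[:,2:]
def tri(a,b):
    r=least_squares(lambda X:np.r_[proj("top",X)[0]-a,proj("side",X)[0]-b],[.6,0,.1]);return r.x,np.abs(r.fun).max()
def atz(c,uv,z):
    T=np.array(P[c]["camera_from_world"]);d=T[:3,:3].T@np.linalg.solve(np.array(P[c]["K"]),[*uv,1]);o=-T[:3,:3].T@T[:3,3]
    return o+d*(z-o[2])/d[2]
E
cat > a.py <<'E'
from h import *
for n,a,b in[("wide seat",(353.6,179.9),(270.4,150.8)),("narrow seat",(158.5,203.5),(222,276.9)),("hex top",(164.4,201.8),(221.3,270.5)),("slim top",(290.7,239.7),(299.3,217)),("wide o",(346.5,199.9),(272.4,200.7)),("narrow o",(163.8,199.4),(226,326.7)),
 ("slim o",(287.2,243.9),(302.3,243.8)),("tin",(271.2,152.4),(206,234.8))]:
    x,e=tri(a,b);print(n,x.round(4),e.round(1))
for n,uv in dict(glue=(109,275.7),clamp=(220,288),hammer=(448,209)).items(): print(n,atz("top",uv,0).round(3))
im=cv2.imread("pics/top0.png")
def cr(im,u,v,w,h,s):return cv2.resize(im[v:v+h,u:u+w],None,fx=s,fy=s,interpolation=cv2.INTER_CUBIC)
sd=cv2.imread("pics/side0.png")
A=np.hstack([cr(im,310,145,80,60+20,5),cr(im,125,170,80,80,5)])
B=np.hstack([cr(im,260,215,66,33,6)[:200,:400],cr(sd,270,190,66,33,6)[:200,:396]]);B=cv2.resize(B,(800,200))
cv2.imwrite("pics/c0.png",np.vstack([A,B]))
E
python3 a.py
```

```text
wide seat [ 0.6196 -0.199   0.1755] 1.4
narrow seat [0.5804 0.285  0.1705] 1.2
hex top [0.5858 0.2705 0.1723] 2.0
slim top [ 0.4918 -0.0381  0.0917] 2.3
wide o [ 0.6117 -0.2025 -0.0018] 2.0
narrow o [0.5943 0.2985 0.0309] 9.4
slim o [ 0.4856 -0.0305  0.0082] 0.5
tin [0.7512 0.0034 0.0029] 0.7
glue [0.422 0.457 0.   ]
clamp [0.376 0.156 0.   ]
hammer [ 0.568 -0.485  0.   ]
```

View pics/c0.png

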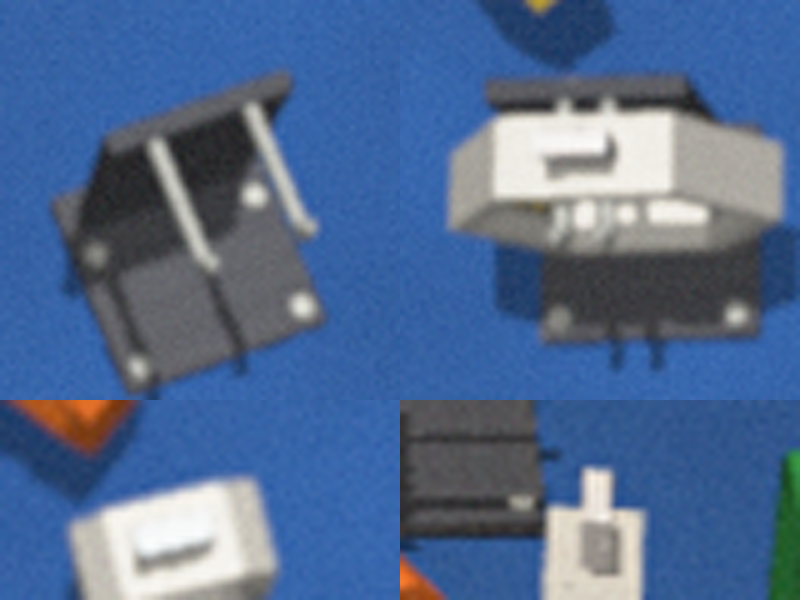

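The crop shows the wide stand turned by about 24°, the narrow stand at about 0°, and the slim at about 12°. I'll fit the poses from the corners read off the crop.

```bash
cat > fit.py <<'E'
from h import *
def fit(name,mp,px,z0,side=None):
    mp=np.array(mp);px=np.array(px)
    def f(p):
        X=np.c_[mp[:,:2]@R.from_euler("z",p[2]).as_matrix()[:2,:2].T+p[:2],mp[:,2]+z0]
        r=(proj("top",X)-px).ravel()
        if side: 
            for m,u in side: 
                Y=np.r_[R.from_euler("z",p[2]).as_matrix()[:2,:2]@m[:2]+p[:2],m[2]+z0]; r=np.r_[r,proj("side",Y)[0]-u]
        return r
    s=least_squares(f,[.55,0,0],loss="soft_l1");print(name,s.x.round(4),np.degrees(s.x[2]).round(1),f(s.x).round(1));return s.x
fit("wide",[(.06,.06,.01),(-.06,.06,.01),(-.06,-.06,.01),(.046,.05,.172),(.046,-.05,.172),(.034,-.05,.172),(.034,.05,.172),(.034,.026,.17),(-.036,.026,.182),(.034,-.026,.17),(-.036,-.026,.182)],
 [(320.4,186),(336,223),(375,209),(331,172),(368,159.6),(368,163.4),(332.6,175.4),(341,173),(352,197.4),(360.4,166.2),(371,190.5)],0,[(np.array([0,0,.17]),(270.4,150.8))])
fit("narrow",[(-.06,.06,.01),(-.06,-.06,.01),(.046,.05,.172),(.046,-.05,.172),(.034,.05,.172),(.034,-.05,.172)],
 [(153,238.6),(197,236),(142.4,186),(182.4,185.6),(142.4,190.6),(182.4,190)],0,[(np.array([0,0,.17]),(222,276.9))])
fit("hex",[(-.02,.0427,.148),(-.02,-.0427,.148),(.02,.0427,.148),(.02,-.0427,.148)],[(144,209.4),(179.4,208.4),(144.4,193),(180.2,191.6)],.034,[(np.array([0,0,.136]),(221.3,270.5))])
fit("slim",[(.02,.0255,.11),(.02,-.0255,.11),(0,0,0),(0,0,.098)],[(279,232.8),(299.1,227.9),(287.2,243.9),(290.7,239.7)],0,[(np.array([0,0,.098]),(299.3,217)),(np.array([0,0,0]),(302.3,243.8))])
# tab checks
print("slim tab top ctr px",[260+175/6.06,215+(522-400)/6.06],"->",atz("top",(260+175/6.06,215+(522-400)/6.06),.138).round(4))
print("hex tab top ctr",atz("top",(125+(578-400)/5,170+142/5),.21).round(4))
E
python3 fit.py
```

```text
wide [ 0.6124 -0.2052  0.307 ] 17.6 [-0.4 -1.7 -0.5  0.8  0.7  0.3 -0.5 -0.4 -0.4 -1.1  1.4 -0.6 -0.4  0.5
  0.1 -0.   0.1  0.1 -0.  -0.   0.7 -0.   4.4  1.4]
narrow [ 0.5769  0.276  -0.0131] -0.8 [-0.1 -0.3 -0.3  1.  -0.4 -0.1  0.  -0.8 -0.6 -0.  -0.  -0.5  4.1 -2.3]
hex [ 0.5827  0.273  -0.009 ] -0.5 [ 0.3 -0.7  0.1 -0.8  0.4 -0.2 -0.5  0.1  2.7  2.5]
slim [ 0.4874 -0.0373  0.17  ] 9.7 [-0.1 -0.3 -0.7  0.5  2.4  0.2 -0.5 -1.   3.9 -0.8 -0.7  0.3]
slim tab top ctr px [288.8778877887789, 235.13201320132015] -> [ 0.4906 -0.0334  0.138 ]
hex tab top ctr [0.5805 0.2702 0.21  ]
```

```bash
cat >> h.py <<'E'
def Q(psi,flip=0):
    a=psi+np.pi*flip;c,s=np.cos(a),np.sin(a)
    return R.from_matrix(np.array([[-s,c,0],[c,s,0],[0,0,-1]])).as_quat()
WIDE=np.array([.6124,-.2052,.307]);NAR=np.array([.5769,.276,-.0131]);HEX=np.array([.582,.2718,-.010]);SLIM=np.array([.4888,-.0365,.185])
def off(p,d,z): return [p[0]+d*np.cos(p[2]),p[1]+d*np.sin(p[2]),z]
def snap(n):
    o=[]
    for c in("top","side"): o.append(read_camera(c)[:,:,::-1].copy())
    return o
E
cat > b.py <<'E'
from h import *
for f in(0,1):
    for p,d,z in[(HEX,0,.204),(HEX,-.1,.36),(WIDE,-.1,.36),(WIDE,-.1,.23),(WIDE,0,.204),(SLIM,0,.132),(NAR,-.1,.3),(NAR,0,.24)]:
        q=inverse_kinematics(off(p,d,z),Q(p[2],f));print(f,z,None if q is None else np.round(q,2))
E
python3 b.py
```

```text
0 0.204 [ 0.21  0.61 -0.98  1.62  0.54  1.2  -0.9 ]
0 0.36 [ 0.14  0.21 -0.83  1.66  0.15  1.34 -0.72]
0 0.36 [ 0.74  0.18 -0.44  1.64  0.08  1.34  0.6 ]
0 0.23 [ 0.75  0.29 -0.46  1.8   0.14  1.09  0.55]
0 0.204 [ 0.64  0.47 -0.5   1.63  0.24  1.11  0.39]
0 0.132 [ 0.53  0.29 -0.6   2.05  0.21  0.86 -0.01]
0 0.3 [ 0.45  0.45 -1.32  1.74  0.46  1.31 -0.98]
0 0.24 [ 0.22  0.57 -1.    1.6   0.5   1.25 -0.88]
1 0.204 [ 0.34  0.78 -1.25  1.62  0.76  1.31  2.11]
1 0.36 [ 0.43  0.34 -1.24  1.65  0.32  1.39  2.28]
1 0.36 [ 0.45  0.16 -0.1   1.66  0.02  1.33 -2.49]
1 0.23 [ 0.4   0.25 -0.05  1.82  0.01  1.07 -2.49]
1 0.204 [ 0.28  0.42 -0.03  1.65  0.01  1.08 -2.59]
1 0.132 [-1.09  0.7   1.38  2.12 -0.82  1.05 -2.23]
1 0.3 [ 0.41  0.4  -1.23  1.74  0.39  1.29  2.21]
1 0.24 [ 0.34  0.72 -1.25  1.59  0.69  1.34  2.13]
```

```bash
cat > c.py <<'E'
from h import *
q=Q(HEX[2])
move_ptp([.3,-.5,.36],Q(0)); move_ptp(off(HEX,0,.30),q)
move_gripper(.05)
movel(off(HEX,0,.206),q,.12)
print("ft",read_ft_force(),read_time_s())
move_gripper(0,80)
print(read_finger_gap(),read_grasp_force(),read_ft_force(),read_eef_pos())
movel(off(HEX,0,.206+.032),q,.08)
print(read_finger_gap(),read_ft_force(),read_eef_pos(),read_time_s())
t,s=snap(0)
cr=lambda im,u,v,w,h,k:cv2.resize(im[v:v+h,u:u+w],None,fx=k,fy=k,interpolation=cv2.INTER_CUBIC)
cv2.imwrite("pics/g.png",np.hstack([cr(t,110,150,100,120,4),cr(s,170,200,100,120,4)]))
E
python3 c.py
```

```text
ft [-0.04363628 -0.93838368 -0.05263368] 6.5
0.010473076401320926 79.56112146377563 [1.28904832 0.23663148 2.37541177] [0.58295696 0.27212071 0.20714742]
0.010256498366688155 [ 0.07723883  0.0482511  -2.01608695] [0.58194162 0.27186738 0.23833694] 7.4833
```

View pics/g.png

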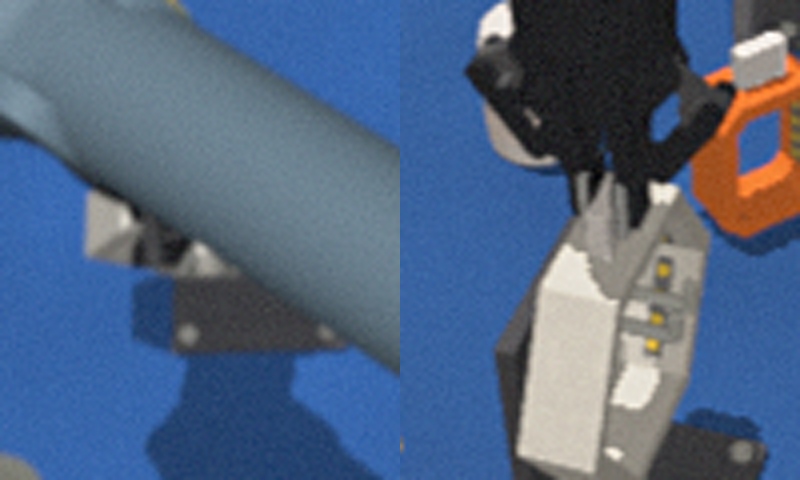

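The hexagon is held level and lifted off the pegs, with its tab between the pads (right crop, about (600,200)). Next I'll withdraw it, carry it over and bring it up to the wide pegs.

```bash
cat > d.py <<'E'
from h import *
q=Q(HEX[2]);w=Q(WIDE[2])
movel(off(HEX,-.10,.238),q,.12)
movel(off(HEX,-.11,.36),q,.2)
move_ptp(off(WIDE,-.115,.36),w)
movel(off(WIDE,-.115,.238),w,.15)
pause(.3)
t,s=snap(0);print(read_time_s(),read_finger_gap(),read_ft_force(),read_ft_torque())
for n in("hexagon_inside_top","wide_stand_seat"):
  for c in("top","side"): print(n,c,[(np.round(d["at"],1).tolist(),round(d["confidence"],2)) for d in tip_of(c,n)])
X=np.array(off(WIDE,-.115,.202));print(proj("top",X),proj("side",X))
for im,c in((t,"top"),(s,"side")): cv2.circle(im,tuple(int(v) for v in proj(c,X)[0]),2,(0,0,255),-1)
cr=lambda im,u,v,w,h,k:cv2.resize(im[v:v+h,u:u+w],None,fx=k,fy=k,interpolation=cv2.INTER_CUBIC)
cv2.imwrite("pics/i.png",np.hstack([cr(t,300,140,100,120,4),cr(s,240,110,100,120,4)]))
E
python3 d.py
```

```text
12.5583 0.010489140454680938 [ 0.05277143 -0.07753819 -1.25667451] [ 0.0067598  -0.00877467  0.02768966]
hexagon_inside_top top [([132.5, 138.0], 0.79), ([377.0, 223.5], 0.7)]
hexagon_inside_top side [([317.1, 140.8], 0.66), ([120.6, 297.4], 0.65)]
wide_stand_seat top [([353.7, 180.5], 0.95)]
wide_stand_seat side [([272.0, 149.6], 0.95), ([271.6, 198.3], 0.24)]
[[375.59063987 222.28481272]] [[316.28027114 141.89524274]]
```

View pics/i.png

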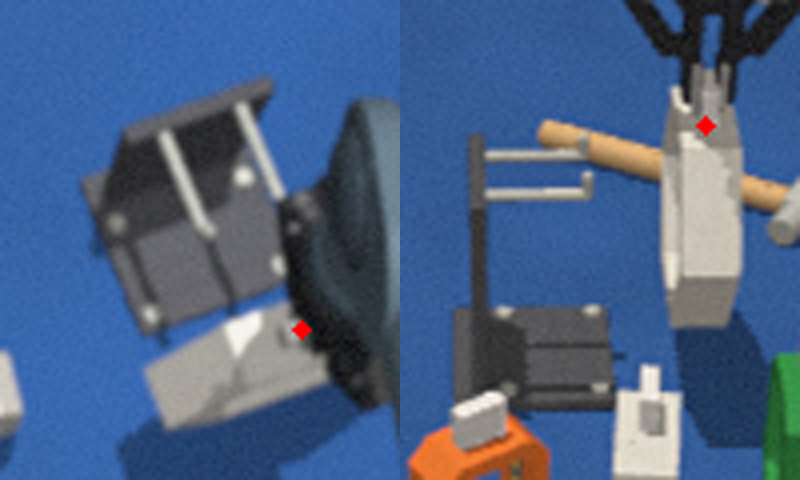

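The hexagon hangs level just off the wide pegs and matches the prediction to about 1 px. Before inserting, I'll refine the stand pose with the side view's peg ends: (261,158)–(288,159) and (261,149)–(287,149).

```bash
cat > e.py <<'E'
from h import *
import contextlib,io
with contextlib.redirect_stdout(io.StringIO()): from fit import fit
T=[(.06,.06,.01),(-.06,.06,.01),(-.06,-.06,.01),(.046,.05,.172),(.046,-.05,.172),(.034,-.05,.172),(.034,.05,.172),(.034,.026,.17),(-.036,.026,.182),(.034,-.026,.17),(-.036,-.026,.182)]
px=[(320.4,186),(336,223),(375,209),(331,172),(368,159.6),(368,163.4),(332.6,175.4),(341,173),(352,197.4),(360.4,166.2),(371,190.5)]
A=np.array
side=[(A([.034,.026,.166]),(261.2,158.3)),(A([-.04,.026,.168]),(288,158.5)),(A([.034,-.026,.166]),(261.2,148.8)),(A([-.04,-.026,.168]),(286.8,149)),(A([-.06,-.06,.01]),(240+155/1*0+(612-400)/4,110+310/4)),(A([-.06,.06,.01]),(240+(614-400)/4,110+404/4)),(A([.046,.05,.172]),(240+70/4,110+208/4))]
fit("wide2",T,px,0,side); fit("side only-ish",T[:0] or T[:1],px[:1],0,side)
E
python3 e.py
```

```text
wide2 [ 0.6131 -0.2043  0.2944] 16.9 [-0.6 -2.3 -1.2  0.4  0.1  0.4 -0.8 -1.  -0.5 -1.2  1.2 -0.7 -0.7 -0.
 -0.2 -0.4 -0.6 -0.2 -0.2 -0.2  0.2 -0.1  1.1  0.2  1.  -0.7  1.2 -0.1
  1.5 -0.9  0.  -1.4  1.4 -1.   0.3 -0.6]
side only-ish [ 0.6144 -0.2014  0.2811] 16.1 [-1.5 -3.   0.2  0.6  0.2 -0.1  0.6  0.3  0.9 -0.4 -0.3 -0.8  0.5 -0.3
 -0.7 -0.3]
```

```bash
cat > f.py <<'E'
from h import *
W=np.array([.6135,-.204,.295]);w=Q(W[2])
movel(off(W,-.115,.238),w,.1)
for d in(-.06,-.03,0): movel(off(W,d,.238),w,.1);print(d,read_ft_force().round(1))
for z in(.220,.212,.208,.206,.2045): 
    movel(off(W,0,z),w,.05);f=read_ft_force();print(z,f.round(1),read_ft_torque().round(2))
    if f[2]>2: break
print(read_finger_gap(),read_eef_pos(),read_time_s())
t,s=snap(0)
cr=lambda im,u,v,w,h,k:cv2.resize(im[v:v+h,u:u+w],None,fx=k,fy=k,interpolation=cv2.INTER_CUBIC)
cv2.imwrite("pics/j.png",np.hstack([cr(t,300,140,100,120,4),cr(s,230,110,100,120,4)]))
E
python3 f.py
```

```text
-0.06 [ 0.5  0.3 -2.5]
-0.03 [ 0.2 -0.3 -2.4]
0 [-1.3 -0.5 -2.1]
0.22 [-0.5 -0.3 -1.7] [-0.06 -0.08 -0.04]
0.212 [ 0.2  0.4 -2.5] [-0.   -0.05 -0.03]
0.208 [-0.5  0.3 -2.4] [-0.03 -0.02 -0.06]
0.206 [-1.4  0.1  3.7] [-0.02  0.47 -0.04]
0.010072747748454902 [ 0.61386667 -0.20399868  0.20712616] 15.925
```

View pics/j.png

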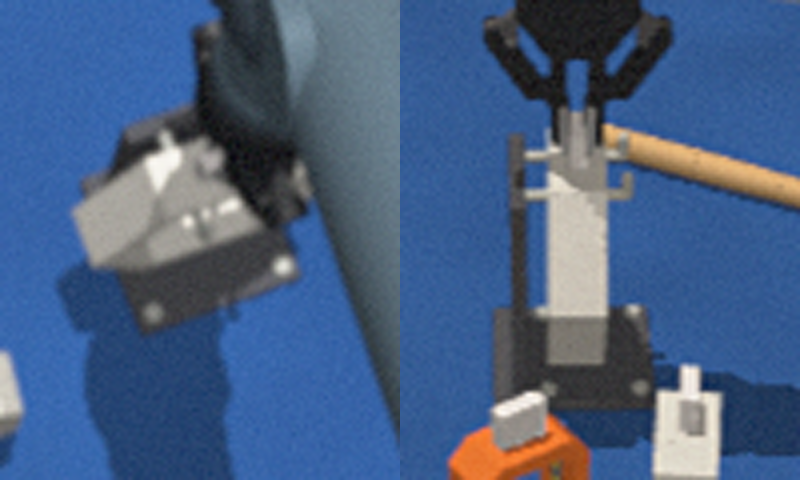

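The hexagon is seated between the plate and the tips, with contact at the expected height. I'll release it, back off and check it along with the slim.

```bash
cat > g.py <<'E'
from h import *
W=np.array([.6135,-.204,.295]);w=Q(W[2])
movel(off(W,0,.2055),w,.05)
move_gripper(.04); movel(off(W,0,.30),w,.15)
move_ptp([.40,-.38,.34],Q(.2))
t,s=snap(0);print(read_time_s())
for n in("hexagon_inside_top","slim_inside_top"):
  for c in("top","side"): print(n,c,[(np.round(d["at"],1).tolist(),round(d["confidence"],2)) for d in tip_of(c,n)])
X=np.array(off(W,0,.17));print(proj("top",X),proj("side",X))
cr=lambda im,u,v,w,h,k:cv2.resize(im[v:v+h,u:u+w],None,fx=k,fy=k,interpolation=cv2.INTER_CUBIC)
a=np.hstack([cr(t,260,215,50,37,8),cr(s,277,190,50,37,8)]);b=np.hstack([cr(t,305,140,100,75,4),cr(s,230,125,100,75,4)])
cv2.imwrite("pics/k.png",np.vstack([a,b]))
E
python3 g.py
```

```text
18.6333
hexagon_inside_top top [([353.4, 181.3], 0.94), ([131.8, 135.2], 0.78)]
hexagon_inside_top side [([123.0, 298.8], 0.82), ([276.1, 151.2], 0.8)]
slim_inside_top top [([290.0, 240.5], 0.84), ([315.8, 274.8], 0.84), ([266.8, 199.7], 0.65)]
slim_inside_top side [([259.1, 222.6], 0.87), ([301.2, 216.6], 0.74), ([343.1, 208.8], 0.58)]
[[355.26673431 181.51929574]] [[274.31044024 152.31378558]]
```

View pics/k.png

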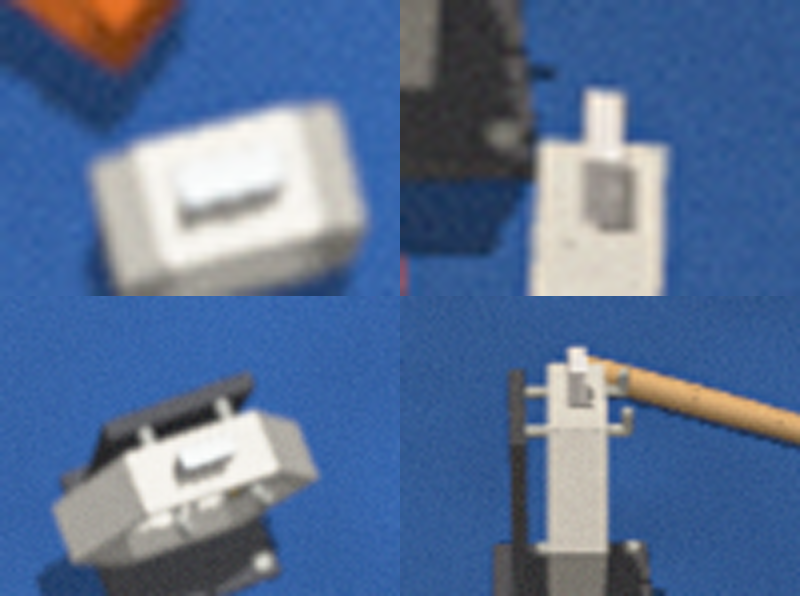

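The hexagon hangs freely and level on the wide pegs. The slim's flat-top corners are at (276.5,233.8), (297.9,228.4), (301,242.8) and (280.4,248.5) in the top view, so I'll fit those and grasp it.

```bash
cat > k.py <<'E'
from h import *
import contextlib,io
with contextlib.redirect_stdout(io.StringIO()): from fit import fit
S=fit("slim",[(.02,.0255,.11),(.02,-.0255,.11),(-.02,-.0255,.11),(-.02,.0255,.11)],[(276.5,233.75),(297.9,228.4),(301,242.75),(280.4,248.5)],0,[(np.array([0,0,.098]),(301.2,216.6))])
np.save("S.npy",S)
q=Q(S[2])
move_gripper(.04)
move_ptp(off(S,0,.22),q); movel(off(S,0,.134),q,.1)
print("ft",read_ft_force().round(1))
move_gripper(0,80); print(read_finger_gap(),read_ft_force().round(1),read_eef_pos())
movel(off(S,0,.15),q,.08); movel(off(S,0,.31),q,.2)
print(read_finger_gap(),read_ft_force().round(1))
n=Q(NAR[2]); move_ptp(off(NAR,-.12,.31),n); movel(off(NAR,-.12,.232),n,.15); pause(.3)
t,s=snap(0);print(read_time_s(),read_finger_gap())
for m in("slim_inside_top","narrow_stand_seat"):
  for c in("top","side"): print(m,c,[(np.round(d["at"],1).tolist(),round(d["confidence"],2)) for d in tip_of(c,m)])
X=np.array(off(NAR,-.12,.196));print(proj("top",X),proj("side",X)); X=np.array(off(NAR,0,.17));print(proj("top",X),proj("side",X))
cr=lambda im,u,v,w,h,k:cv2.resize(im[v:v+h,u:u+w],None,fx=k,fy=k,interpolation=cv2.INTER_CUBIC)
cv2.imwrite("pics/l.png",np.hstack([cr(t,115,160,100,120,4),cr(s,190,210,100,120,4)]))
E
python3 k.py
```

```text
slim [ 0.4875 -0.0336  0.2164] 12.4 [ 0.7 -0.7 -1.4 -0.3 -0.4  0.3  0.8 -0.3  1.6  0.4]
ft [ 0.2 -0.9  0. ]
0.010048779762345295 [ 0.8 -1.   2.1] [ 0.48842158 -0.03352183  0.13473969]
0.010069471774930732 [-0.9 -1.  -1.1]
25.3917 0.01053489962972568
slim_inside_top top [([318.5, 275.1], 0.75), ([352.0, 183.1], 0.73), ([158.1, 202.3], 0.61), ([267.3, 200.8], 0.58)]
slim_inside_top side [([342.8, 209.2], 0.93), ([259.6, 227.5], 0.74), ([282.5, 279.7], 0.72)]
narrow_stand_seat top [([163.0, 203.5], 0.57)]
narrow_stand_seat side [([222.4, 274.7], 0.6)]
[[158.25373345 250.81220452]] [[283.35225213 278.59566354]]
[[161.97018618 203.61292407]] [[226.15547803 274.58917921]]
```

View pics/l.png

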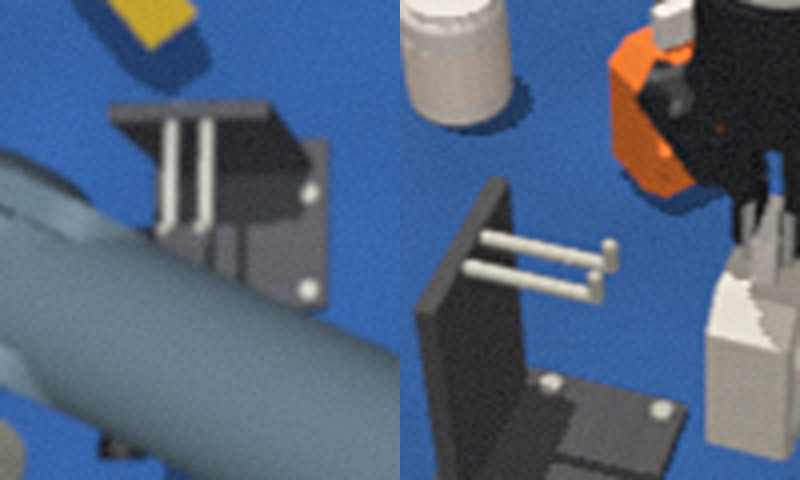

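The slim is held level just off the narrow pegs, and its held position matches the prediction to about 1 px. I'll refine the stand pose from the now visible pegs, insert and lower.

```bash
cat > l.py <<'E'
from h import *
import contextlib,io
with contextlib.redirect_stdout(io.StringIO()): from fit import fit
A=np.array
N=fit("narrow2",[(-.06,.06,.01),(-.06,-.06,.01),(.046,.05,.172),(.046,-.05,.172),(.034,.011,.17),(.034,-.011,.17),(-.038,.011,.182),(-.038,-.011,.182),(.06,-.06,.01)],
 [(153,238.6),(197,236),(142.4,186),(182.4,185.6),(158,190),(166.5,190),(156.75,217.5),(165.25,217),(196.75,195.5)],0,
 [(A([.034,-.011,.166]),(211.25,269)),(A([.034,.011,.166]),(207,276.75)),(A([-.036,-.011,.184]),(242.75,270.5)),(A([-.036,.011,.184]),(239,278.5))])
assert np.abs(N-NAR).max()<.02
w=Q(N[2])
movel(off(N,-.12,.234),w,.1)
for d in(-.06,-.03,0): movel(off(N,d,.234),w,.1);print(d,read_ft_force().round(1))
for z in(.220,.212,.209,.207,.2055,.204):
    movel(off(N,0,z),w,.05);f=read_ft_force();print(z,f.round(1),read_ft_torque().round(2))
    if f[2]>2: break
t,s=snap(0)
print(read_eef_pos(),read_time_s())
move_gripper(.04); movel(off(N,0,.30),w,.15); move_ptp(off(N,-.15,.36),w); move_ptp([.4,-.38,.36],Q(.2)); pause(.5)
t,s=snap(0);print(read_time_s())
for m in("slim_inside_top","hexagon_inside_top"):
  for c in("top","side"): print(m,c,[(np.round(d["at"],1).tolist(),round(d["confidence"],2)) for d in tip_of(c,m)])
X=A(off(N,0,.17));print(proj("top",X),proj("side",X))
cr=lambda im,u,v,w,h,k:cv2.resize(im[v:v+h,u:u+w],None,fx=k,fy=k,interpolation=cv2.INTER_CUBIC)
cv2.imwrite("pics/m.png",np.vstack([np.hstack([cr(t,115,170,100,75,4),cr(s,170,245,100,75,4)]),np.hstack([cr(t,305,140,100,75,4),cr(s,230,125,100,75,4)])]))
E
python3 l.py
```

```text
narrow2 [ 0.5783  0.2766 -0.0091] -0.5 [-0.3 -0.7 -0.4  0.5 -0.7 -0.6 -0.3 -1.4 -0.4 -0.2 -0.  -0.5 -1.  -0.1
 -0.4  0.1  0.  -1.5  0.8 -0.2  0.9 -0.5  1.  -0.7  1.  -1. ]
-0.06 [-0.1  1.2 -1.3]
-0.03 [ 0.6  0.5 -0.8]
0 [-0.9 -0.6 -1.1]
0.22 [-1.1 -0.4 -0.8] [ 0.04 -0.03 -0.01]
0.212 [ 0.4 -0.2 -0.9] [-0.   -0.03 -0.04]
0.209 [ 0.4 -0.  -1.5] [ 0.03  0.01 -0.04]
0.207 [ 0.7 -0.2 -1. ] [-0.02  0.07 -0.02]
0.2055 [-1.6 -1.7  5.4] [-0.37  0.4   0.03]
[0.57843663 0.27669843 0.20661496] 29.0833
33.8917
slim_inside_top top [([316.9, 275.1], 0.85), ([166.6, 204.4], 0.63), ([270.0, 202.4], 0.58)]
slim_inside_top side [([221.9, 274.8], 0.92), ([342.1, 208.3], 0.74), ([260.5, 221.5], 0.73), ([327.0, 304.3], 0.41)]
hexagon_inside_top top [([130.6, 134.2], 0.75), ([354.3, 182.1], 0.59), ([447.2, 209.5], 0.34)]
hexagon_inside_top side [([275.7, 151.3], 0.95), ([121.6, 295.8], 0.7), ([228.2, 328.0], 0.37)]
[[161.73424924 203.06804418]] [[225.4023237  274.65202184]]
```

View pics/m.png

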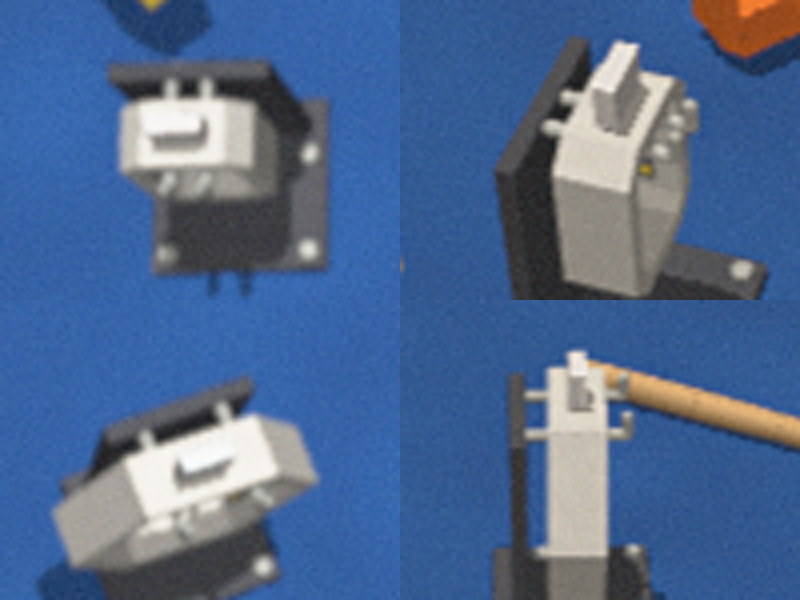

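Both frames hang level, centred on their pegs between the plate and the tips (slim crop at about (190,130), hexagon at about (195,465)). Handing in.

```bash
python3 -c "
from bench import *
print(sign_off(),read_time_s())"
```

```text
the job is handed in; nothing more can be done
the job is handed in; nothing more can be done
```

The hexagon now hangs on the wide-set pegs and the slim frame on the close-set pegs; both looked level and free in the last pictures (about 34 s on the clock), and the job is handed in, with no verdict shown.

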